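# Overhang a circuit board to the line over its catch column

### The job

The end of this circuit board must hang free of its rest for probing from below, over a column of cases that would catch it. First set the yellow case with the red line squarely on top of the two grey cases and let go of it; then slide the board outward along its rest, never lifting it off, until its leading edge is over the red line. There it is past its balance point: finish while still holding its connector end pressed down so that it lies flat on the rest, straight and clear of the cases, with the column and the things around it left where they stand.

Things in the scene. Friction and masses are not known exactly. Their poses are not given: they have to be found in the camera images.
- board_rest: fixed aluminium rest: a flat top plate 120 mm (x) by 104 mm (y), 10 mm thick, on two cheeks and a dark base plate, top at 92 mm above the work surface. Origin: centre of its underside; its x axis points outward, from the rest to the column of cases (roughly away from the robot)
- rest_edge (a point): middle of the rest's outward top edge, 60 mm along the rest's x from its centre, 92 mm up
- board: loose green circuit board, 165 mm long (y), 110 wide (x), plate 2 mm thick, about 0.09 kg, lying on the rest, its y axis roughly along the rest's x; at the start its +y end overhangs the outward edge by 45 to 65 mm. Unheld it tips past about 100 mm; the line asks for about 112 to 124. Origin: centre of its underside, z up. Its components do not obstruct fingers; plate and connector bar are solid
- board_edge (a point): middle of the board's leading edge, at its underside: 82.5 mm along the board's +y from its centre
- connector (a point): middle of the top of the connector bar at the board's rear, 77 mm along -y from its centre. The bar is 94 mm long across the board (x), 10 mm thick (y, -82 to -72 mm, rear face flush with the board's rear edge) and stands from 2 to 13 mm above the board's underside; it can be pinched across its thickness from above
- case_low: loose closed grey case, 56 (x) by 90 (y) by 28 mm (z), 0.22 kg, the foot of the column, standing on the work surface beyond the rest's outward edge, its x axis roughly along the rest's x. Origin: centre of its underside
- case_mid: the same grey case, standing squarely on the first. Origin: centre of its underside
- column_top (a point): centre of the top face of the upper grey case; the yellow case's underside belongs here
- case_top: loose closed yellow case with a red line, 56 (x) by 90 (y) by 28 mm (z), 0.15 to 0.3 kg, on the work surface away from the column, about a quarter turn to it, a tall fixed microscope behind it to the left; gripped across its 56 mm width. On the column its x axis belongs along that of the grey cases, either way round. Origin: centre of its underside
- red_line (a point): middle of the red line, on the lid, 28 mm above the case's origin. The line is 3 mm wide and runs along the case's y axis, midway in x. On the column it is at 84 mm, 8 mm below the board's underside
- reel: a blue and white reel of solder, 57 mm across, 37 mm high; loose bystander to leave alone. Origin: centre of its underside
- tin: a small white round tin, 36 mm across, 18 mm high; loose bystander to leave alone. Origin: centre of its underside
- bottle: a cream bottle with a red spout, 36 mm across, 100 mm high; loose bystander to leave alone. Origin: centre of its underside

How it is judged:
On the way:
1. the yellow case stands squarely on the two grey ones, let go, the board not yet slid (horizontal distance between case_top and case_mid below 0.008 m and horizontal distance between case_mid and case_low below 0.008 m and z of case_top in the frame of case_mid between 0.025 and 0.031 m and z of case_mid in the frame of case_low between 0.025 and 0.031 m and angle between the x axis of case_top and the x axis of case_mid, either way round below 0.12 rad and angle between case_top's own z axis and vertical below 0.05 rad and contact force between the fingers and case_top below 0.1 N and linear speed of case_top below 0.02 m/s and distance of board from where it was at the start of the episode below 0.012 m), for 0.2 s.
At the end, for the whole second after the job is handed in: cases stacked squarely (8 mm, 0.12 rad), yellow on top, not touched; board edge over the red line within 5 mm (20 mm sideways), straight within 0.1 rad, level within 0.05 rad, at the rest's height, pressed on the rest (over 0.3 N), off the yellow case, still, held by the fingers (over 1 N) (horizontal distance between case_top and case_mid below 0.008 m and horizontal distance between case_mid and case_low below 0.008 m and z of case_top in the frame of case_mid between 0.025 and 0.031 m and z of case_mid in the frame of case_low between 0.025 and 0.031 m and angle between the x axis of case_top and the x axis of case_mid, either way round below 0.12 rad and angle between each of case_top, board's own z axis and vertical below 0.05 rad and contact force between each of the fingers, board and case_top below 0.1 N and linear speed of case_top below 0.02 m/s and x of board_edge in the frame of case_top between -0.005 and 0.005 m and y of board_edge in the frame of case_top between -0.02 and 0.02 m and angle between the y axis of board and the x axis of board_rest, either way round below 0.1 rad and z of board_edge in the frame of board_rest between 0.087 and 0.096 m and contact force between board and board_rest above 0.3 N and contact force between the fingers and board above 1 N and linear speed of board below 0.01 m/s); the arm keeps its last pose, push and grip.
It fails at once if the board tips (angle between board's own z axis and vertical above 0.2 rad).
It fails at once if the board is lifted off the rest (15 mm) (z of board in the frame of board_rest above 0.107 m).
It fails at once if the column is shoved (20 mm) or a bystander is moved (30 mm) (distance of case_low from where it was at the start of the episode above 0.02 m or distance of any of reel, tin, bottle from where it was at the start of the episode above 0.03 m).
It also fails if it takes over 51 s, if anything falls off the work surface, if the arm or the gripper's body presses on something with over 40 N, if the wrist force passes 120 N, or if a joint passes its speed limit or range.

### The arm

A 6-joint arm with a two-finger parallel gripper is mounted at the origin on a cart in front of the work surface, level with it; the furniture and walls round the work are solid. World frame = base frame: x ahead of the robot, y to its left, z up, the work surface at z = 0. Lengths are in m, angles in rad, forces in N, time in s.
With the tool pointing down it reaches from about 0.35 to 0.975 m from the base axis. Payload 4.9 kg.
Tool frame: the origin (TCP) lies midway between the tips of the shut fingers; the grasp point (between the pads) lies 19 mm behind it; z points along the fingers, y is the line along which they close (so a half turn about z gives the same grasp; the last joint's range is limited). The gripper opens to 85 mm and grips with 20 to 120 N. Pads are 22 mm wide; open, the fingers measure 114 mm over their backs; the gripper's body (76 mm by 85 mm) begins 54 mm behind the grasp point. The pads swing forward as they close: fully open they stand 13 mm farther back than shut.
Start: joints at [1.186, 0.053, 1.613, -0, 1.476, -0.119], TCP at [0.164, 0.603, 0.231] pointing down, gripper open.
Joint ranges: [-3.01, 3.01], [-1.01, 2.22], [0.06, 2.58], [-1.02, 4.17], [0.09, 2.62], [-3.14, 3.14]. Speed limits (rad/s): [2.57, 2.57, 3.14, 3.14, 3.14, 3.14].

### API

Orientations are given as a unit quaternion [w, x, y, z].
In Python, from plant import state, grab_frame, job_done, cut_out, place_of gives the robot as it stands.
- The arm moves only by the tool jog_arm, never from a script. Its argument "motion" is text: rows parted by semicolons, each of 7 numbers parted by spaces: the opening in per cent of the stroke, from 0 (shut) to 100 (fully open), then the shift along the tool's x, y, z as a fraction of full scale, then the turn, a rotation vector about the tool's x, y, z as a fraction of full scale. A call has exactly 5 rows; each row is the pose to reach, as a shift and turn from the pose commanded when the call began, along the tool's axes at that moment; what a row does not reach only later rows make up. Full scale, the value 1, is 50 cm for a shift and 1.5 rad for a turn. A row lasts 1/8 s, in which the tool goes at most 62.5 mm and 10.7 degrees, less where a joint would pass 70% of its speed; a pose out of reach is approached as far as the arm can. A call with a number of a shift or a turn outside -1 to 1 is refused whole. A call with a gripper value outside its range is refused whole. The fingers move at their own pace and stop on an object; the grip force is fixed at half the most. Time passes only in rows, so rows that repeat a pose let the fingers close, or fill a call up. It gives the time, the measured TCP pose, the force, the opening and the grip force at its end, in the units of the state.
- state(): the state, without advancing time (a new reading comes with each control period).
- grab_frame(name): name is "scene" or "side" or "wrist"; returns a dict with "color" (400x640x3 uint8, red, green, blue), "range_z" (400x640 float32, m along the optical axis (not along the pixel's ray), 0 where there is no reading), "intrinsics" (3x3 intrinsics, pixels), "world_from_camera" (4x4, takes a point from camera to world coordinates). Camera axes: x right, y up, looking along -z (the intrinsics and any distortion apply to the point x, -y, -z); pixel columns grow to the right and rows downward; lengths in m; the calibration is good to about 2 mm. A picture is of the moment at which its call begins.
- job_done(): hands the job in; it is judged then, once.
Trained networks look in the newest picture that a camera, given by its name, has taken for a name from the list of things; names that differ only in an ending like _2 or _b are one class to them, and where a whole thing is asked for, a point or a joint stands for the part that bears it (a point fixed in the world has none). Each returns a list of dicts, best first, with "p" (0 to 1); they miss things now and then, are a little off and sometimes report something else, mostly with a low value. They report only what shows in the picture. A call takes as long as a camera call.
- cut_out(camera, thing): "pixels" (400x640 bool, what is visible of it).
- place_of(camera, thing): "at" ([x, y, z] in m, in world coordinates, good to about 4 mm: a listed point, or the origin of a listed thing).
The state is a dict: "time": time; "joint_pos": joint angles; "joint_vel": joint speeds; "joint_efforts": joint torques, N m; "tool_pos": TCP position; "tool_rot": TCP orientation; "contact_force": force on the tool from outside, world axes, zero at the start; "ft_torque": the same for the moment, N m; "gripper_width": opening from 0.0 (shut) to 1.0 (fully open); "grasp_force": force on a finger pad.
Only numpy, scipy, OpenCV 4.12 (cv2) and the standard library are available. Lean on these libraries where they do the work, as an engineer would, in place of code of your own. Each camera call takes 0.05 s, during which the arm holds its last target. There are 200 camera calls.

## Working session

There is one attempt and no reset: what is moved stays moved. The work goes in short steps, Python scripts to look and compute and a tool call to move; the robot and the scene stay as the last step left them, time stands still between calls to the robot, and variables do not carry over. Pictures are saved under pics/ and viewed, at most 10 in all, crops included, and the job is handed in when it is done.

Besides the shell and the picture viewer there is one more tool, called after "Call:" as a command line: name --argument value ..., lists and objects as JSON in quotes. jog_arm: Moves the arm, as the interface text tells. Shift numbers are shares of 50 cm and turn numbers shares of 1.5 rad, none past 1 either way. Its arguments: {"type":"object","properties":{"motion":{"type":"string"}},"required":["motion"]}

```bash
mkdir -p pics; cat > h.py <<'E'
import numpy as np, cv2
from plant import *
from scipy.spatial.transform import Rotation as R
def cloud(f):
    K=f["intrinsics"];T=f["world_from_camera"];z=f["range_z"]
    v,u=np.mgrid[:400,:640]
    P=np.stack([(u-K[0,2])/K[0,0]*z,-(v-K[1,2])/K[1,1]*z,-z],-1)
    return P@T[:3,:3].T+T[:3,3]
def save(f,n): cv2.imwrite('pics/'+n,f["color"][:,:,::-1])
def rect(P,zlo,zhi):
    P=P[(P[:,2]>zlo)&(P[:,2]<zhi)]
    if len(P)<20: return None
    (c,s,a)=cv2.minAreaRect((P[:,:2]*1000).astype(np.float32))
    return len(P),np.round(c,1),np.round(s,1),round(a,1),np.round(np.median(P[:,2])*1000,1)
E
cat > a.py <<'E'
from h import *
ims=[]
for c in ["scene","side"]:
    f=grab_frame(c);ims.append(f["color"]);W=cloud(f)
    save(f,c+'0.png')
    for t in ["board_rest","board","case_low","case_mid","case_top","reel","tin","bottle","board_edge","connector","red_line","column_top","rest_edge"]:
        p=place_of(c,t); print(c,t,[(np.round(q["at"],3).tolist(),round(q["p"],2)) for q in p[:2]])
    for t,a,b in [("case_top",.022,.034),("case_mid",.05,.062),("board",.085,.1)]:
        q=cut_out(c,t)
        if q:
            m=q[0]["pixels"]&(f["range_z"]>0); print(c,t,rect(W[m],a,b))
s=state();print(s)
E
python3 a.py
```

```text
scene board_rest [([0.446, -0.298, 0.001], 0.8)]
scene board [([0.491, -0.306, 0.091], 0.96)]
scene case_low [([0.621, -0.292, -0.002], 0.55)]
scene case_mid [([0.623, -0.294, 0.031], 0.78)]
scene case_top [([0.644, -0.141, 0.0], 0.82), ([0.371, -0.447, 0.0], 0.6)]
scene reel [([0.452, -0.451, 0.002], 0.59)]
scene tin [([0.417, -0.307, 0.11], 0.73), ([0.37, -0.449, 0.002], 0.58)]
scene bottle [([0.546, -0.455, 0.002], 0.63)]
scene board_edge [([0.576, -0.304, 0.094], 0.91)]
scene connector [([0.415, -0.309, 0.11], 0.6), ([0.372, -0.45, -0.002], 0.36)]
scene red_line [([0.649, -0.144, 0.031], 0.69)]
scene column_top [([0.628, -0.295, 0.057], 0.56), ([0.545, -0.452, 0.005], 0.38)]
scene rest_edge []
scene case_top (527, array([ 641.6, -145.5]), array([58. , 88.5]), 78.1, np.float64(28.0))
scene case_mid (437, array([ 623.2, -294.5]), array([91.6, 54.8]), 85.7, np.float64(56.2))
scene board (2752, array([ 489.8, -303.1]), array([168.1, 113.1]), 0.2, np.float64(94.9))
side board_rest [([0.452, -0.302, 0.003], 0.8), ([0.642, -0.14, 0.032], 0.27)]
side board [([0.489, -0.31, 0.093], 0.87)]
[... 734 characters left out ...]
, 'joint_pos': array([ 1.18596203e+00,  5.27286021e-02,  1.61289301e+00,  3.13387147e-05,
        1.47597125e+00, -1.18991261e-01]), 'joint_vel': array([-0.00053264, -0.00049165, -0.00270581, -0.00082575, -0.00116052,
        0.0004045 ]), 'joint_efforts': array([-1.34952614e-03, -3.93672466e+01, -3.70452046e+01, -1.97554036e-04,
        5.70133780e-04,  2.97689110e-05]), 'tool_pos': array([0.16418497, 0.60304195, 0.23129   ]), 'tool_rot': array([-1.51333373e-05,  1.32531924e-01,  9.91178737e-01,  3.78433754e-06]), 'contact_force': array([0.42149999, 0.85766539, 0.83279292]), 'ft_torque': array([-0.02448193, -0.06079049, -0.06576453]), 'grasp_force': 0.0, 'gripper_width': 0.9991867147039344}
```

View pics/scene0.png

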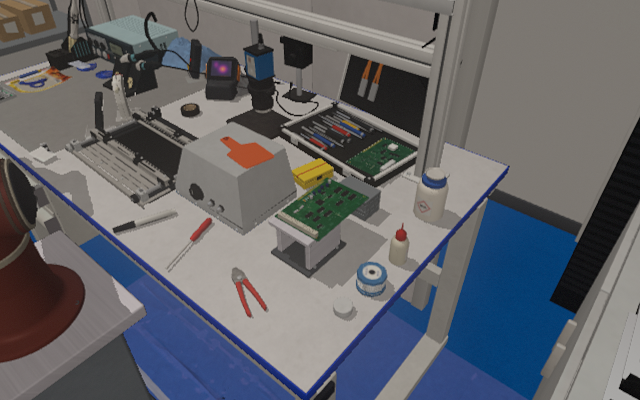

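View pics/side0.png

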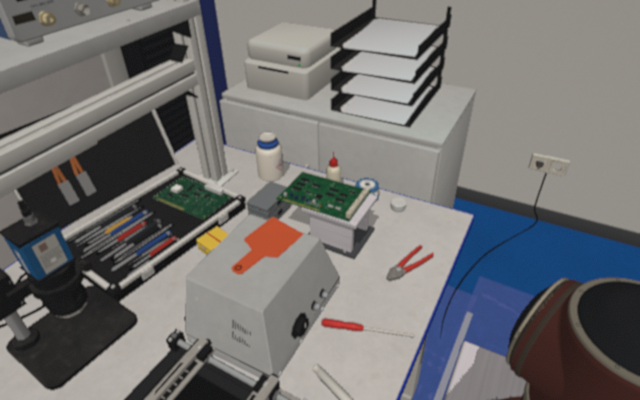

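The scene view shows the yellow case at about (312,172), with the soldering station beside it, the board on its rest at (320,210) and the grey column at (362,200). The side view agrees. Next I check heights of obstacles along the way.

```bash
cat > b.py <<'E'
from h import *
A=[]
for c in ["scene","side"]:
    f=grab_frame(c);W=cloud(f);A.append(W[f["range_z"]>0])
P=np.concatenate(A)
print("rows x .1..1.0, cols y .65..-.5 ; max height cm")
ys=np.arange(.65,-.5,-.05)
print("      ",' '.join('%4d'%round(y*100) for y in ys))
for x in np.arange(.1,1.0,.05):
    r=[]
    for y in ys:
        m=(abs(P[:,0]-x)<.025)&(abs(P[:,1]-y)<.025); r.append('%4d'%round(P[m,2].max()*100) if m.sum()>2 else '   .')
    print('%.2f  '%x,' '.join(r))
m=(P[:,0]>.5)&(P[:,0]<.75)&(P[:,1]>-.14)&(P[:,1]<0)&(P[:,2]>.035)
Q=P[m]; print("near yellow: min y by x")
for x in np.arange(.5,.75,.025):
    k=abs(Q[:,0]-x)<.0125
    if k.sum(): print(round(x,3),k.sum(),Q[k,1].min().round(3),Q[k,2].max().round(3))
for z in (.004,.012):
  print("base",rect(P[(abs(P[:,0]-.45)<.1)&(abs(P[:,1]+.3)<.09)],z,z+.008))
E
python3 b.py
```

```text
rows x .1..1.0, cols y .65..-.5 ; max height cm
         65   60   55   50   45   40   35   30   25   20   15   10    5    0   -5  -10  -15  -20  -25  -30  -35  -40  -45
0.10      .    .    .    .    .    .    .    .    .    .    0    0   27   30   30    1    0    .    .    .    .    .    .
0.15      .    .    .    .    .    .    .    .    .    .    0    0    0    0    0    0    0    .    .    .    .    .    .
0.20      0    0    0    0    0    0    0    0    0    0    0    0    2    0    0    1    0    0    0    0    0    0    1
0.25      1    1    1    2    2    0    0    0    0    0    0    0    2    1    0    1    0    0    0    1    1    0    0
0.30      1    1    1    2    2    5    2    2    2    2    2    5    5    2    0    2    0    1    2    1    1    0    0
0.35      1    1    1    1    2    5    5    6    5    7    5    5    5    2    2    2    0    0    0    1    0    0    2
0.40      1    1    1    2   12   12    7    7    5    7    5    5   14   14   14   14   14    0   11   11   11    0    3
0.45      1    1    1    1   12   12    2    2    2    2    2    4   14   14
[... 855 characters left out ...]
  48   48   48   47   46   45   44   43    1
0.85      6    4   13   13   11   11   11    1   32   32   32   32   32   51   50   49   48   47   46   44   43   43    0
0.90      7    6    2    .    .   10   10    .    2   20   20    1    4   46   43   43   43    4    6   10    0    0    0
0.95      6    6    .    .    1    2    .    1   19   20   20    2    4   12   43   17   17   18   18   18    0    0    0
near yellow: min y by x
0.5 595 -0.14 0.141
0.525 1165 -0.14 0.14
0.55 917 -0.14 0.139
0.7 6 -0.14 0.036
0.725 20 -0.108 0.036
base (1462, array([ 430.8, -303.2]), array([127.3, 165. ]), 84.6, np.float64(8.2))
base (272, array([ 448.2, -298.3]), array([96.8, 96.7]), 0.9, np.float64(16.0))
```

Call:
jog_arm --motion "100 -0.088 -0.079 -0.05 0 0 0; 100 -0.176 -0.159 -0.1 0 0 0; 100 -0.264 -0.238 -0.1 0 0 0; 100 -0.352 -0.318 -0.1 0 0 0; 100 -0.44 -0.397 -0.1 0 0 0"

```text
time: 2.42
tool_pos: [0.325, 0.3521, 0.2817]
tool_rot: [0.0, 0.132, 0.991, 0.0]
contact_force: [0.2, 0.3, -0.3]
gripper_width: 0.996
grasp_force: 0.0
```

Call:
jog_arm --motion "100 -0.088 -0.079 0 0 0 0; 100 -0.176 -0.159 0 0 0 0; 100 -0.264 -0.238 0 0 0 0; 100 -0.352 -0.318 0 0 0 0; 100 -0.44 -0.397 0 0 0 0"

```text
time: 3.05
tool_pos: [0.4852, 0.1026, 0.2817]
tool_rot: [0.001, 0.133, 0.991, 0.0]
contact_force: [0.3, 0.9, -0.6]
gripper_width: 1.001
grasp_force: 0.0
```

Call:
jog_arm --motion "100 -0.088 -0.079 0 0 0 -0.01; 100 -0.176 -0.159 0 0 0 -0.02; 100 -0.264 -0.238 0 0 0 -0.037; 100 -0.352 -0.318 0.05 0 0 -0.037; 100 -0.44 -0.397 0.1 0 0 -0.037"

```text
time: 3.68
tool_pos: [0.6439, -0.144, 0.2328]
tool_rot: [0.001, 0.105, 0.994, -0.0]
contact_force: [0.3, 0.9, 0.7]
gripper_width: 1.002
grasp_force: 0.0
```

```bash
cat > c.py <<'E'
from h import *
f=grab_frame("wrist");save(f,'w1.png');W=cloud(f);ok=f["range_z"]>0
for t,a,b in [("case_top",.02,.036),("case_mid",.045,.066),("board",.085,.1)]:
    for q in cut_out("wrist",t)[:2]:
        print(t,q["p"],rect(W[q["pixels"]&ok],a,b))
for t in ["case_top","red_line","case_mid","column_top","board_edge"]:
    print(t,[(np.round(q["at"],4).tolist(),round(q["p"],2)) for q in place_of("wrist",t)[:2]])
m=ok&(f["color"][:,:,0]>120)&(f["color"][:,:,2]<70)&(f["color"][:,:,0].astype(int)-f["color"][:,:,2]>90); print("yellow/red",rect(W[m&(abs(W[:,:,0]-.645)<.1)&(abs(W[:,:,1]+.145)<.1)],.02,.036))
s=state();r=R.from_quat(s["tool_rot"][[1,2,3,0]]).as_matrix();print(s["time"],s["tool_pos"],r.round(3),s["joint_pos"].round(2))
E
python3 c.py
```

```text
case_top 0.71 (3639, array([ 643.2, -143.3]), array([58.5, 90.2]), 77.6, np.float64(27.8))
case_mid 0.75 (4224, array([ 621.5, -293.1]), array([90.6, 57.3]), 88.0, np.float64(55.9))
board 0.72 (19038, array([ 504.8, -303.3]), array([131.2, 111.5]), 0.4, np.float64(94.5))
case_top [([0.6438, -0.1398, -0.0043], 0.76)]
red_line [([0.6431, -0.1461, 0.0258], 0.62), ([0.6459, -0.1423, -0.0028], 0.17)]
case_mid [([0.6231, -0.2919, 0.0257], 0.7), ([0.49, -0.3041, 0.0922], 0.19)]
column_top [([0.625, -0.294, 0.0559], 0.82), ([0.6476, -0.1405, 0.0013], 0.28)]
board_edge [([0.5644, -0.3027, 0.0908], 0.65)]
yellow/red (428, array([ 687.2, -120.1]), array([165.2,  58.9]), 29.8, np.float64(28.4))
4.125 [ 0.642942   -0.14102092  0.2345899 ] [[-0.978  0.207  0.003]
 [ 0.207  0.978 -0.001]
 [-0.003 -0.    -1.   ]] [-0.33  0.13  1.53  0.    1.48 -1.69]
```

View pics/w1.png

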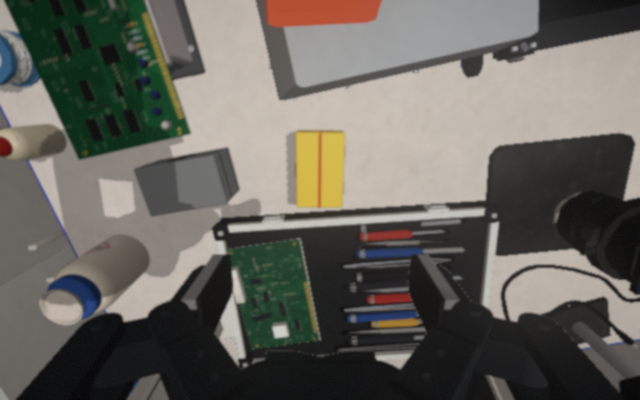

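The wrist view shows the tool lined up over the yellow case at (320,170), with the grey column at (187,180). The case measures 58×90 mm at 28 mm high, as it should. I go down and grip.

Call:
jog_arm --motion "100 0 -0.005 0.11 0 0 0; 100 0 -0.005 0.23 0 0 0; 100 0 -0.005 0.34 0 0 0; 100 0 -0.005 0.42 0 0 0; 100 0 -0.005 0.456 0 0 0"

```text
time: 4.75
tool_pos: [0.6408, -0.1432, 0.0028]
tool_rot: [-0.001, 0.104, 0.995, 0.0]
contact_force: [0.8, 1.1, -0.3]
gripper_width: 1.001
grasp_force: 0.0
```

Call:
jog_arm --motion "100 0 0 0 0 0 0; 50 0 0 0 0 0 0; 50 0 0 0 0 0 0; 50 0 0 0 0 0 0; 50 0 0 0 0 0 0"

```text
time: 5.38
tool_pos: [0.6444, -0.1452, 0.008]
tool_rot: [0.002, 0.105, 0.994, -0.0]
contact_force: [0.1, 0.4, 6.8]
gripper_width: 0.644
grasp_force: 67.2
```

Call:
jog_arm --motion "50 0 0 0 0 0 0; 50 0 0 0 0 0 0; 50 0 0 -0.04 0 0 0; 50 0 0 -0.12 0 0 0; 50 0 0 -0.2 0 0 0"

```text
time: 6.0
tool_pos: [0.6415, -0.1443, 0.1059]
tool_rot: [-0.001, 0.105, 0.994, 0.0]
contact_force: [-0.1, -0.1, -3.2]
gripper_width: 0.64
grasp_force: 66.0
```

```bash
cat > d.py <<'E'
from h import *
f=grab_frame("wrist");W=cloud(f);ok=f["range_z"]>0;save(f,'w2.png')
for t,a,b in [("case_top",.11,.16),("case_mid",.045,.066),("board",.085,.1)]:
    for q in cut_out("wrist",t)[:2]:
        m=q["pixels"]&ok;print(t,round(q["p"],2),rect(W[m],a,b),np.round(np.percentile(W[m][:,2],[5,50,95]),3) if m.sum() else '')
s=state();r=R.from_quat(s["tool_rot"][[1,2,3,0]]).as_matrix();print(s["time"],s["tool_pos"],r.round(3),s["gripper_width"],s["grasp_force"],s["contact_force"])
E
python3 d.py
```

```text
case_top 0.79 (21178, array([ 641.1, -143.4]), array([58. , 91.1]), 77.8, np.float64(125.8)) [0.115 0.126 0.127]
case_mid 0.56 (10232, array([ 621.3, -293.8]), array([91.9, 57.1]), 87.8, np.float64(55.8)) [0.037 0.056 0.057]
board 0.74 (10355, array([ 532.2, -273.7]), array([54. , 76.7]), 89.8, np.float64(94.4)) [0.093 0.094 0.099]
6.2 [ 0.6424796  -0.14462107  0.10593168] [[-0.978  0.209  0.002]
 [ 0.209  0.978 -0.001]
 [-0.002 -0.    -1.   ]] 0.6369778087523972 66.2144386768341 [ 1.20080462 -0.35757317 -3.83264357]
```

Call:
jog_arm --motion "50 0 0 -0.06 0 0 0.12; 50 -0.007 -0.075 -0.108 0 0 0.24; 50 -0.014 -0.15 -0.108 0 0 0.36; 50 -0.021 -0.225 -0.108 0 0 0.48; 50 -0.028 -0.299 -0.108 0 0 0.6"

```text
time: 6.82
tool_pos: [0.6229, -0.2939, 0.1554]
tool_rot: [-0.003, 0.53, 0.848, -0.0]
contact_force: [0.4, 0.4, -3.5]
gripper_width: 0.64
grasp_force: 66.1
```

Call:
jog_arm --motion "50 0 0 0 0 0 0.11; 50 0 0 0 0 0 0.22; 50 0 0 0 0 0 0.331; 50 0 0 0 0 0 0.331; 50 0 0 0 0 0 0.331"

```text
time: 7.45
tool_pos: [0.6239, -0.2932, 0.157]
tool_rot: [-0.001, 0.719, 0.695, -0.0]
contact_force: [-0.4, -0.2, -3.1]
gripper_width: 0.638
grasp_force: 66.1
```

```bash
cat > e.py <<'E'
from h import *
for c in ["wrist","scene","side"]:
  f=grab_frame(c);W=cloud(f);ok=f["range_z"]>0
  for t,a,b in [("case_top",.165,.195),("case_mid",.05,.062),("board",.092,.097)]:
    for q in cut_out(c,t)[:1]:
        m=q["pixels"]&ok;print(c,t,round(q["p"],2),rect(W[m],a,b),np.round(np.percentile(W[m][:,2],[5,50,95]),3) if m.sum() else '')
s=state();r=R.from_quat(s["tool_rot"][[1,2,3,0]]).as_matrix();print(s["time"],s["tool_pos"],r.round(3),s["gripper_width"],s["grasp_force"],s["contact_force"])
E
python3 e.py
```

```text
wrist case_top 0.93 (20888, array([ 624.4, -293. ]), array([90.9, 58.1]), 87.9, np.float64(177.0)) [0.166 0.177 0.178]
wrist case_mid 0.56 (1795, array([ 624. , -259.1]), array([20.8, 56.3]), 87.8, np.float64(55.8)) [0.038 0.056 0.057]
wrist board 0.74 (27256, array([ 482.5, -303.6]), array([177.3, 110.4]), 0.4, np.float64(94.5)) [0.093 0.095 0.104]
scene case_top 0.95 (643, array([ 618.8, -293.8]), array([91.6, 71.3]), 87.3, np.float64(178.3)) [0.153 0.177 0.18 ]
scene case_mid 0.92 (423, array([ 623.2, -295. ]), array([89.1, 54.8]), 87.3, np.float64(56.3)) [0.037 0.056 0.058]
scene board 0.89 (2525, array([ 489.3, -303. ]), array([167.7, 112. ]), 0.3, np.float64(94.8)) [0.093 0.095 0.104]
side case_top 0.92 (623, array([ 622.7, -291. ]), array([89.9, 57. ]), 88.4, np.float64(179.1)) [0.157 0.179 0.181]
side case_mid 0.72 None [0.094 0.095 0.104]
side board 0.95 (2105, array([ 489.5, -302.5]), array([164.9, 112.3]), 0.1, np.float64(95.1)) [0.094 0.095 0.104]
8.05 [ 0.62469565 -0.29364495  0.15883981] [[ 0.036  0.999  0.   ]
 [ 0.999 -0.036 -0.   ]
 [-0.     0.    -1.   ]] 0.6358000828378514 66.08787417411804 [ 0.64974717 -0.22661946 -2.67468396]
```

Call:
jog_arm --motion "50 0 0 0.08 0 0 0; 50 0 0 0.14 0 0 0; 50 0 0 0.17 0 0 0; 50 0 0 0.18 0 0 0; 50 0 0 0.184 0 0 0"

```text
time: 8.68
tool_pos: [0.6254, -0.2941, 0.0679]
tool_rot: [0.001, 0.72, 0.694, 0.0]
contact_force: [0.3, -0.4, -2.4]
gripper_width: 0.64
grasp_force: 66.0
```

Call:
jog_arm --motion "50 0 0 0.001 0 0 0; 50 0 0 0.002 0 0 0; 50 0 0 0.002 0 0 0; 50 0 0 0.002 0 0 0; 50 0 0 0.002 0 0 0"

```text
time: 9.3
tool_pos: [0.6247, -0.2936, 0.0658]
tool_rot: [0.0, 0.72, 0.694, -0.0]
contact_force: [0.5, 0.5, -3.2]
gripper_width: 0.641
grasp_force: 66.0
```

Call:
jog_arm --motion "50 0 0 0.001 0 0 0; 50 0 0 0.002 0 0 0; 50 0 0 0.003 0 0 0; 50 0 0 0.003 0 0 0; 50 0 0 0.003 0 0 0"

```text
time: 9.93
tool_pos: [0.6247, -0.2936, 0.0642]
tool_rot: [-0.0, 0.72, 0.694, 0.0]
contact_force: [0.1, 0.0, -2.8]
gripper_width: 0.637
grasp_force: 66.1
```

Call:
jog_arm --motion "50 0 0 0.001 0 0 0; 50 0 0 0.002 0 0 0; 50 0 0 0.003 0 0 0; 50 0 0 0.004 0 0 0; 50 0 0 0.004 0 0 0"

```text
time: 10.55
tool_pos: [0.6252, -0.2939, 0.064]
tool_rot: [0.001, 0.72, 0.694, 0.0]
contact_force: [-3.7, 2.5, 6.2]
gripper_width: 0.639
grasp_force: 67.2
```

Call:
jog_arm --motion "66 0 0 -0.002 0 0 0; 68 0 0 -0.002 0 0 0; 71 0 0 -0.002 0 0 0; 71 0 0 -0.002 0 0 0; 71 0 0 -0.002 0 0 0"

```text
time: 11.18
tool_pos: [0.6246, -0.2937, 0.0631]
tool_rot: [-0.0, 0.72, 0.694, -0.0]
contact_force: [0.1, 0.2, 0.1]
gripper_width: 0.71
grasp_force: 0.0
```

Call:
jog_arm --motion "71 0 0 -0.02 0 0 0; 71 0 0 -0.06 0 0 0; 71 0 0 -0.14 0 0 0; 71 0 0 -0.22 0 0 0; 71 0 0 -0.26 0 0 0"

```text
time: 11.8
tool_pos: [0.6261, -0.2945, 0.1986]
tool_rot: [0.003, 0.72, 0.694, 0.001]
contact_force: [-0.5, 0.0, -0.3]
gripper_width: 0.708
grasp_force: 0.0
```

```bash
cat > g.py <<'E'
from h import *
for c in ["wrist","scene","side"]:
  f=grab_frame(c);W=cloud(f);ok=f["range_z"]>0
  if c=="wrist": save(f,'w3.png')
  for t,a,b in [("case_top",.076,.09),("case_mid",.05,.062),("board",.092,.097),("connector",.1,.112)]:
    for q in cut_out(c,t)[:1]:
        m=q["pixels"]&ok;print(c,t,round(q["p"],2),rect(W[m],a,b))
  # connector bar by height
  m=ok&(abs(W[:,:,0]-.412)<.03)&(abs(W[:,:,1]+.303)<.07);print('bar',rect(W[m],.1025,.112))
  for t in ["red_line","connector","board_edge","board_rest","board"]:
    print(t,[(np.round(q["at"],4).tolist(),round(q["p"],2)) for q in place_of(c,t)[:1]])
s=state();r=R.from_quat(s["tool_rot"][[1,2,3,0]]).as_matrix();print(s["time"],s["tool_pos"],r.round(3),s["gripper_width"])
E
python3 g.py
```

```text
wrist case_top 0.78 (6209, array([ 625.1, -293.7]), array([90.4, 58.6]), 87.5, np.float64(83.9))
wrist case_mid 0.75 (53, array([ 623.8, -248.9]), array([ 0.3, 49.4]), 87.9, np.float64(51.6))
wrist board 0.88 (20651, array([ 483.6, -303.7]), array([175.2, 110.3]), 0.5, np.float64(94.5))
wrist connector 0.79 (1930, array([ 484.3, -303.5]), array([155.4,  93.4]), 0.4, np.float64(104.2))
bar (1412, array([ 412.8, -304. ]), array([12.2, 93.4]), 0.4, np.float64(104.5))
red_line [([0.625, -0.296, 0.0828], 0.55)]
connector [([0.4139, -0.3028, 0.1049], 0.61)]
board_edge [([0.5656, -0.3001, 0.0897], 0.65)]
board_rest [([0.4505, -0.4542, 0.0012], 0.39)]
board [([0.492, -0.3017, 0.0923], 0.74)]
scene case_top 0.9 (727, array([ 624.8, -294.3]), array([91.1, 60.7]), 88.7, np.float64(84.1))
scene case_mid 0.6 (52, array([ 620.5, -337.9]), array([ 4.8, 54.5]), 85.0, np.float64(54.4))
scene board 0.63 (2529, array([ 489.2, -303. ]), array([170.6, 112.9]), 0.8, np.float64(94.7))
scene connector 0.55 (275, array([ 482.3, -307. ]), array([ 92.6, 154. ]), 88.0, np.float64(104.1))
bar (204, array([ 413.3
[... 369 characters left out ...]
84.3))
side case_mid 0.85 (95, array([ 612. , -257.4]), array([65.3, 31.8]), 36.7, np.float64(54.1))
side board 0.81 (2145, array([ 489.7, -303.5]), array([165.8, 112.7]), 0.5, np.float64(95.1))
side connector 0.77 (211, array([ 481.9, -305.8]), array([ 93.6, 151.5]), 87.8, np.float64(104.5))
bar (158, array([ 412.9, -303.3]), array([10. , 93.1]), 0.3, np.float64(104.8))
red_line [([0.6254, -0.2876, 0.0832], 0.94)]
connector [([0.4183, -0.3036, 0.1038], 0.93)]
board_edge [([0.5705, -0.305, 0.0911], 0.93)]
board_rest [([0.4497, -0.2985, 0.0019], 0.6)]
board []
13.3 [ 0.62468002 -0.29362416  0.19324661] [[ 0.036  0.999  0.   ]
 [ 0.999 -0.036  0.   ]
 [ 0.     0.    -1.   ]] 0.7108327532749122
```

View pics/w3.png

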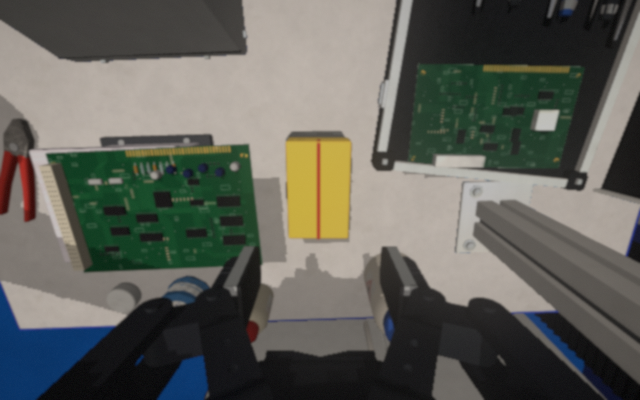

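The yellow case stands squarely on the column, with its red line at (318,190) in the view. The connector bar is at (65,215). I now move to pinch the bar.

Call:
jog_arm --motion "60 -0.008 -0.1 0 0 0 -0.01; 50 -0.017 -0.21 0 0 0 -0.02; 40 -0.026 -0.32 0 0 0 -0.029; 35 -0.035 -0.422 0.05 0 0 -0.029; 35 -0.035 -0.422 0.126 0 0 -0.029"

```text
time: 13.92
tool_pos: [0.4115, -0.3044, 0.1311]
tool_rot: [0.002, 0.705, 0.709, -0.0]
contact_force: [1.1, -0.7, -0.1]
gripper_width: 0.353
grasp_force: 0.0
```

```bash
cat > k.py <<'E'
from h import *
f=grab_frame("wrist");W=cloud(f);ok=f["range_z"]>0;save(f,'w4.png')
m=ok&(abs(W[:,:,0]-.412)<.03)&(abs(W[:,:,1]+.303)<.07);print('bar',rect(W[m],.1015,.110))
s=state();r=R.from_quat(s["tool_rot"][[1,2,3,0]]).as_matrix();print(s["time"],s["tool_pos"],r.round(3),s["gripper_width"])
E
python3 k.py
```

```text
bar (2213, array([ 412.3, -304.5]), array([ 9.4, 94.3]), 0.5, np.float64(104.5))
13.975 [ 0.40957028 -0.30153143  0.1244989 ] [[-0.005  1.    -0.005]
 [ 1.     0.005  0.005]
 [ 0.005 -0.005 -1.   ]] 0.3516358414140844
```

View pics/w4.png

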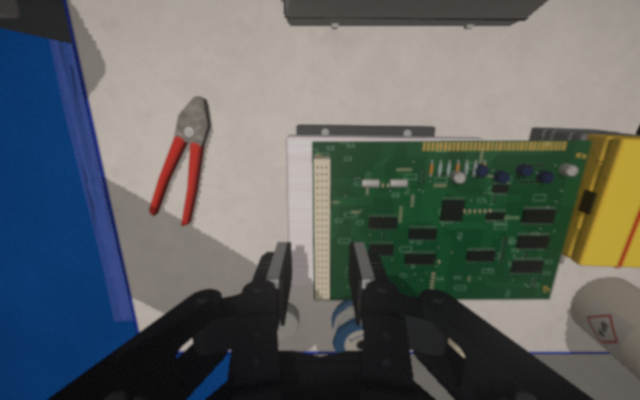

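The view shows the fingers straddling the connector bar's line at (320,230), with the board undisturbed. I descend and pinch.

Call:
jog_arm --motion "35 0 0 0.02 0 0 0; 35 0 0 0.04 0 0 0; 35 0 0 0.055 0 0 0; 35 0 0 0.062 0 0 0; 35 0 0 0.064 0 0 0"

```text
time: 14.6
tool_pos: [0.4134, -0.3036, 0.0983]
tool_rot: [0.0, 0.704, 0.71, -0.0]
contact_force: [-1.0, -0.3, 0.0]
gripper_width: 0.348
grasp_force: 0.0
```

Call:
jog_arm --motion "35 0 0 0 0 0 0; 20 0 0 0 0 0 0; 10 0 0 0 0 0 0; 5 0 0 0 0 0 0; 5 0 0 0 0 0 0"

```text
time: 15.22
tool_pos: [0.4134, -0.3038, 0.0988]
tool_rot: [0.0, 0.704, 0.71, -0.0]
contact_force: [-0.5, 0.5, 3.4]
gripper_width: 0.087
grasp_force: 60.1
```

```bash
cat > l.py <<'E'
from h import *
s=state();r=R.from_quat(s["tool_rot"][[1,2,3,0]]).as_matrix();print(s["time"],s["tool_pos"],r.round(3),s["gripper_width"],s["grasp_force"],s["contact_force"])
for c in ["scene","side"]:
  f=grab_frame(c);W=cloud(f);ok=f["range_z"]>0
  for t,a,b in [("case_top",.076,.09),("board",.092,.097)]:
    for q in cut_out(c,t)[:1]:
        m=q["pixels"]&ok;print(c,t,round(q["p"],2),rect(W[m],a,b))
        if t=="board":
            P=W[m];P=P[(P[:,2]>.085)&(P[:,2]<.1)];A=np.c_[P[:,:2],np.ones(len(P))]
            print('slope',np.linalg.lstsq(A,P[:,2],rcond=None)[0].round(3),'edge',np.percentile(P[:,0],99.5).round(4))
  for t in ["red_line","board_edge"]:
    print(t,[(np.round(q["at"],4).tolist(),round(q["p"],2)) for q in place_of(c,t)[:1]])
E
python3 l.py
```

```text
15.225 [ 0.41339695 -0.30377339  0.0987913 ] [[-0.008  1.     0.   ]
 [ 1.     0.008 -0.001]
 [-0.001  0.    -1.   ]] 0.08666028072281055 60.12370526790619 [-0.51515677  0.51657111  3.44017387]
scene case_top 0.7 (739, array([ 625.3, -293.5]), array([92., 60.]), 88.0, np.float64(84.2))
scene board 0.96 (1923, array([ 490.2, -303.6]), array([165.6, 111.1]), 0.7, np.float64(94.8))
slope [-0.004  0.008  0.1  ] edge 0.5715
red_line [([0.6233, -0.2947, 0.0852], 0.85)]
board_edge [([0.5783, -0.308, 0.0921], 0.94)]
side case_top 0.59 (729, array([ 624.7, -293.2]), array([92.9, 57.7]), 87.8, np.float64(84.6))
side board 0.61 (1932, array([ 490.8, -303.3]), array([165.9, 112.7]), 0.3, np.float64(95.1))
slope [-0.     0.001  0.096] edge 0.5721
red_line [([0.6268, -0.2879, 0.0855], 0.76)]
board_edge [([0.5687, -0.3048, 0.0904], 0.57)]
```

Call:
jog_arm --motion "5 0 0.01 0.0005 0 0 0; 5 0 0.025 0.0005 0 0 0; 5 0 0.04 0.0005 0 0 0; 5 0 0.055 0.0005 0 0 0; 5 0 0.06 0.0005 0 0 0"

```text
time: 16.35
tool_pos: [0.443, -0.3039, 0.0988]
tool_rot: [-0.0, 0.704, 0.71, -0.001]
contact_force: [-4.2, -0.2, 7.4]
gripper_width: 0.09
grasp_force: 60.6
```

Call:
jog_arm --motion "5 0 0.012 0 0 0 0; 5 0 0.024 0 0 0 0; 5 0 0.034 0 0 0 0; 5 0 0.04 0 0 0 0; 5 0 0.044 0 0 0 0"

```text
time: 16.98
tool_pos: [0.4649, -0.3038, 0.0988]
tool_rot: [-0.0, 0.704, 0.71, -0.001]
contact_force: [-4.0, -0.2, 7.4]
gripper_width: 0.088
grasp_force: 60.6
```

Call:
jog_arm --motion "5 0 0 0 0 0 0; 5 0 0 0 0 0 0; 5 0 0 0 0 0 0; 5 0 0 0 0 0 0; 5 0 0 0 0 0 0"

```text
time: 17.6
tool_pos: [0.4651, -0.3037, 0.0988]
tool_rot: [0.0, 0.704, 0.71, -0.001]
contact_force: [-2.5, 0.0, 7.0]
gripper_width: 0.088
grasp_force: 60.5
```

```bash
cat >> l.py <<'E'
f=grab_frame("wrist");save(f,'w5.png');W=cloud(f);ok=f["range_z"]>0
for t,a,b in [("case_top",.076,.09),("board",.092,.097)]:
    for q in cut_out("wrist",t)[:1]: print("wrist",t,rect(W[q["pixels"]&ok],a,b))
m=ok&(abs(W[:,:,0]-.463)<.03)&(abs(W[:,:,1]+.303)<.07);print('bar',rect(W[m],.1015,.110))
E
python3 l.py
```

```text
17.6 [ 0.46506126 -0.30374293  0.09876366] [[-0.008  1.    -0.   ]
 [ 1.     0.008 -0.001]
 [-0.001 -0.    -1.   ]] 0.08810190149974079 60.51366627216339 [-2.45500984  0.02411409  6.99608207]
scene case_top 0.52 (168, array([ 645.7, -294.5]), array([21.2, 89. ]), 2.6, np.float64(84.2))
scene board 0.75 (1651, array([ 542.4, -304. ]), array([167.2, 109.8]), 0.5, np.float64(94.8))
slope [-0.002  0.007  0.099] edge 0.6231
red_line [([0.6284, -0.2956, 0.0824], 0.66)]
board_edge [([0.6279, -0.3053, 0.0928], 0.97)]
side case_top 0.76 (316, array([ 626.5, -291.8]), array([89.6, 57.2]), 89.0, np.float64(84.4))
side board 0.86 (1809, array([ 541.9, -302.1]), array([112.8, 167. ]), 89.5, np.float64(95.1))
slope [-0.    -0.     0.095] edge 0.6231
red_line [([0.6258, -0.2897, 0.087], 0.92)]
board_edge [([0.6228, -0.3041, 0.0941], 0.68)]
wrist case_top (2192, array([ 632.9, -289. ]), array([ 33.5, 102.6]), 23.4, np.float64(83.8))
wrist board (44506, array([ 541.8, -303.9]), array([165.5, 110.9]), 0.5, np.float64(94.4))
bar (3248, array([ 462.9, -303.8]), array([92.9, 32.9]), 77.4, np.float64(104.5))
```

View pics/w5.png

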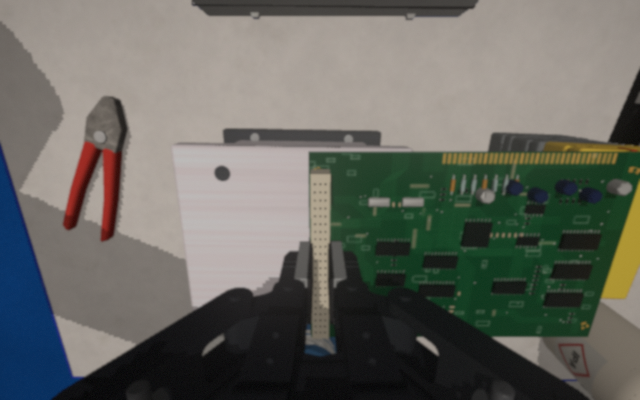

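The wrist view shows the bar pinched at (320,245) and the board flat and straight. Its edge measures x≈0.6245 m against the red line at 0.625 m.

```bash
python3 -c "from plant import *; print(job_done())"
```

```text
the job is handed in; nothing more can be done
None
```

The job is handed in: the yellow case stands squarely on the column, and the board is slid out with its edge about 0.5 mm short of the red line by my measurement. It lies flat with its connector end held and pressed down; the verdict itself was not shown.

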